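# Change over the feeder's index selector to the green part size

## Robot

A 7-joint arm with a two-finger parallel gripper is mounted at the origin on the work surface. World frame = base frame: x ahead of the robot, y to its left, z up, the work surface at z = 0. Lengths are in m, angles in rad, forces in N, time in s.
With the tool pointing down it reaches from about 0.4 to 0.85 m from the base axis. Payload 10.4 kg.
Tool frame: the origin (TCP) lies on the front face of the gripper's body, between the roots of the fingers; the fingertips stand 73 mm ahead of it and the grasp point (between the pads) lies 54 mm ahead of it; z points along the fingers, y is the line along which they close (so a half turn about z gives the same grasp; the last joint's range is limited). The gripper opens to 85 mm and grips with 20 to 120 N. Pads are 22 mm wide; open, the fingers measure 114 mm over their backs; the gripper's body (76 mm by 85 mm) begins 54 mm behind the grasp point. The pads swing forward as they close: fully open they stand 13 mm farther back than shut.
Start: joints at [-1.331, 0.332, -0.065, 1.46, 0.022, 1.35, -0.088], TCP at [0.162, 0.604, 0.304] pointing down, gripper open.
Joint ranges: [-2.6, 2.6], [-0.5, 2.12], [-1.47, 1.34], [0.16, 2.42], [-1.27, 4.41], [0.06, 2.06], [-2.6, 2.6]. Speed limits (rad/s): [2.22, 2.22, 2.79, 2.79, 3.14, 3.14, 3.14].

## Interface

Orientations are given as a unit quaternion [x, y, z, w].
In Python, from workcell import env gives the robot as it stands. The module is installed in compiled form; this text tells all that it offers.
- The arm moves only by the tool jog_arm, never from a script. Its argument "targets" is a list of rows, each an object with "dp": the shift along the tool's x, y, z in mm, a list of three; "rotation": the turn, a rotation vector about the tool's x, y, z in degrees, a list of three. A call has 1 to 20 rows; each row is the pose to reach, as a shift and turn from the pose commanded when the call began, along the tool's axes at that moment; what a row does not reach only later rows make up. A row lasts 1/8 s, in which the tool goes at most 62.5 mm and 10.7 degrees, less where a joint would pass 70% of its speed; a pose out of reach is approached as far as the arm can. A call with a gripper value outside its range is refused whole. "claw" is the finger opening in mm, from 0 to 85.4, set as the call begins (left out, the last holds). The fingers move at their own pace and stop on an object; "grip_force" is the grip in N (left out, the last holds). Time passes only in rows, so rows that repeat a pose let the fingers close. It gives the time, the measured TCP pose, the force, the opening and the grip force at its end, in the units of the state.
- env.get_state(): the state, without advancing time (a new reading comes with each control period).
- env.read_camera(name): name is "scene" or "side" or "wrist"; returns a dict with "img" (384x512x3 uint8, blue, green, red), "K" (3x3 intrinsics, pixels), "D" ([k1, k2, p1, p2, k3] as OpenCV has them; the pictures are not rectified), "T" (4x4, takes a point from camera to world coordinates). Camera axes: x right, y down, z forward; pixel columns grow to the right and rows downward; lengths in m; the calibration is good to about 2 mm. A picture is of the moment at which its call begins. There is no depth.
- env.job_done(): hands the job in; it is judged then, once.
The state is a dict: "time_s": time; "qpos": joint angles; "dq": joint speeds; "joint_torque": joint torques, N m; "ee_pos": TCP position; "eef_rot": TCP orientation; "ft_force": force on the tool from outside, world axes, zero at the start; "moment": the same for the moment, N m; "opening": opening from 0.0 (shut) to 1.0 (fully open); "finger_force": force on a finger pad.
Only numpy, scipy, OpenCV 4.12 (cv2) and the standard library are available. Lean on these libraries where they do the work, as an engineer would, in place of code of your own. Each camera call takes 0.05 s, during which the arm holds its last target. There are 200 camera calls.

## Task

Change the parts feeder over to the green part size: pull the sprung orange selector knob straight up until its key is clear of the notched ring, turn it until its pointer arm faces the green cap, and let it snap fully down into that notch; then let go. Do not pull or turn the black selector.

Things in the scene. Friction and masses are not known exactly. Their poses are not given: they have to be found in the camera images.
- selector_grip (a point): Orange bar knob on a vertical axis, 56 mm long, 18 wide, 34 tall, gripped across its width (along y). Point: centre of the bar on its axis, 82 mm above the work surface when down. z is up; x runs along the bar, the way its orange pointer arm points (16 mm wide, reaches 71 mm from the axis, top 50 mm above the surface). A steel key under the arm sits in a dark ring with 3 notches 50 degrees apart.
- selector_pull (a joint): How far the orange knob is pulled up, m: 0 down in a notch, 0.032 upper stop. The spring pulls down with 8 N at 0, 16 N at the stop. Down, the key blocks turning; raised 0.022 or more the knob turns easily, up to 62 degrees either way from its start in the middle notch. Let go within about 10 degrees of a notch it snaps down and centres; farther off it stays up on the ring.
- green_cap_top (a point): Green cap: a disc of 24 mm diameter, 8 mm high, on the fixed 170 x 190 mm aluminium plate that carries the orange selector. Point: centre of its top, 20 mm above the work surface, 88 mm from the knob's axis, in line with the notch wanted, 50 degrees to the left or right of the starting one (it changes sides). A red cap of the same size marks the opposite, wrong notch.
- black_grip (a point): Black selector: the same mechanism and sizes in black, on its own plate with two white caps, to be left alone. Point: centre of its bar, 82 mm above the work surface. The two selectors may stand either way round, left or right.

How it is judged:
By the outcome, as a careful person would: the job done as asked, in the order asked, and still so for the second after the job is handed in, with the robot touching nothing.
It also fails if it takes over 40 s, if anything falls off the work surface, if the arm or the gripper's body presses on something with over 40 N, if the wrist force passes 120 N, or if a joint passes its speed limit or range.

## Working session

There is one attempt and no reset: what is moved stays moved. The work goes in short steps, Python scripts to look and compute and a tool call to move; the robot and the scene stay as the last step left them, time stands still between calls to the robot, and variables do not carry over. Pictures are saved under pics/ and viewed, at most 10 in all, crops included, and the job is handed in when it is done.

Besides the shell and the picture viewer there is one more tool, called after ">>>" as a command line: name --argument value ..., lists and objects as JSON in quotes. jog_arm: Moves the arm, as the interface text tells. Its arguments: {"type":"object","properties":{"targets":{"type":"array"},"claw":{"type":"number"},"grip_force":{"type":"number"}},"required":["targets"]}

```bash
mkdir -p pics; cat > h.py <<'E'
import numpy as np, cv2
from workcell import env
def cam(n,f):
    c=env.read_camera(n); cv2.imwrite('pics/'+f,c['img']); np.savez('pics/'+n,**c); return c
def pix2plane(n,uv,z):
    c=np.load('pics/'+n+'.npz'); p=cv2.undistortPoints(np.array([[uv]],float),c['K'],c['D'])[0,0]
    T=c['T']; d=T[:3,:3]@[p[0],p[1],1]; o=T[:3,3]; return o+d*(z-o[2])/d[2]
E
python3 - <<'E'
from h import *
a=cam('scene','s0.png');b=cam('side','d0.png')
cv2.imwrite('pics/a.png',cv2.resize(np.vstack([a['img'],b['img']]),(400*1,600)))
s=env.get_state(); print(s)
E
```

```text
{'time_s': 0.1, 'qpos': array([-1.33061686,  0.33281875, -0.06473015,  1.46082359,  0.02159612,
        1.34987252, -0.08848429]), 'dq': array([ 0.00164174, -0.00195194,  0.00057608, -0.0040532 ,  0.00047872,
        0.00179341, -0.00046911]), 'joint_torque': array([ 1.92614978e-03, -6.26744914e+01,  4.94941045e-02, -3.92431712e+01,
        1.63609145e-02,  6.94077156e-03, -1.68453624e-05]), 'ee_pos': array([0.16227524, 0.60333408, 0.30320532]), 'eef_rot': array([ 1.30981332e-01,  9.91384645e-01, -6.10420378e-04, -6.08951519e-05]), 'ft_force': array([0.26555582, 0.06779921, 0.38904439]), 'moment': array([-0.02523325,  0.00728348, -0.02061598]), 'finger_force': 0.0, 'opening': 0.995860180589935}
```

View pics/s0.png

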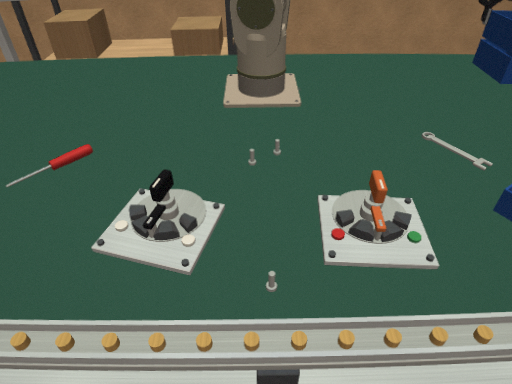

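View pics/d0.png

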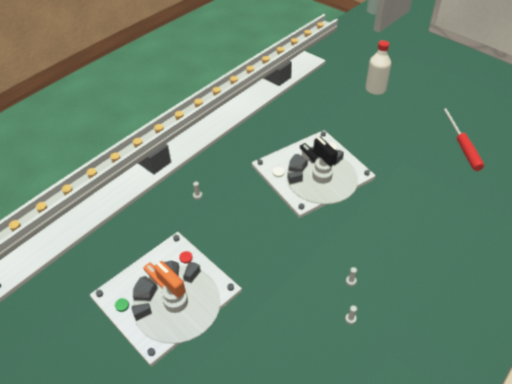

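The scene picture shows the orange selector on the right (knob about (377,188), red cap (338,234), green cap (415,237)) and the black one on the left. I'll enlarge the orange one.

```bash
python3 - <<'E'
import cv2,numpy as np
a=cv2.imread('pics/s0.png')[160:270,310:440];b=cv2.imread('pics/d0.png')[230:360,85:245]
a=cv2.resize(a,None,fx=5,fy=5,interpolation=2);b=cv2.resize(b,None,fx=4.5,fy=4.5,interpolation=2)
cv2.imwrite('pics/ca.png',a);cv2.imwrite('pics/cb.png',b)
from h import *
for n in('scene','side'):
    img=np.load('pics/'+n+'.npz')['img'].astype(int)
    B,G,R=img[...,0],img[...,1],img[...,2]
    for nm,m in(('red',(R>130)&(G<60)&(B<80)),('green',(G>100)&(R<60)&(B<90))):
        k,l,s,c=cv2.connectedComponentsWithStats(m.astype('uint8'))
        for i in range(1,k):
            if s[i,4]>30: print(n,nm,s[i],c[i],pix2plane(n,c[i],.018))
E
```

```text
scene red [ 49 144  42  22 280] [ 70.05357143 154.65714286] [ 0.37936029 -0.46389345  0.018     ]
scene red [332 229  12  10  88] [337.77272727 233.25      ] [0.64208993 0.12080256 0.018     ]
side red [458 137  25  32 118] [468.20338983 154.28813559] [ 0.37497815 -0.44480245  0.018     ]
```

View pics/ca.png

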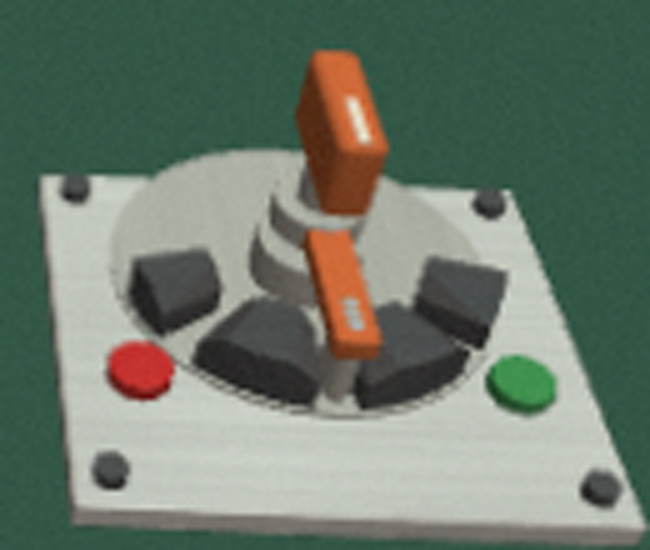

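View pics/cb.png

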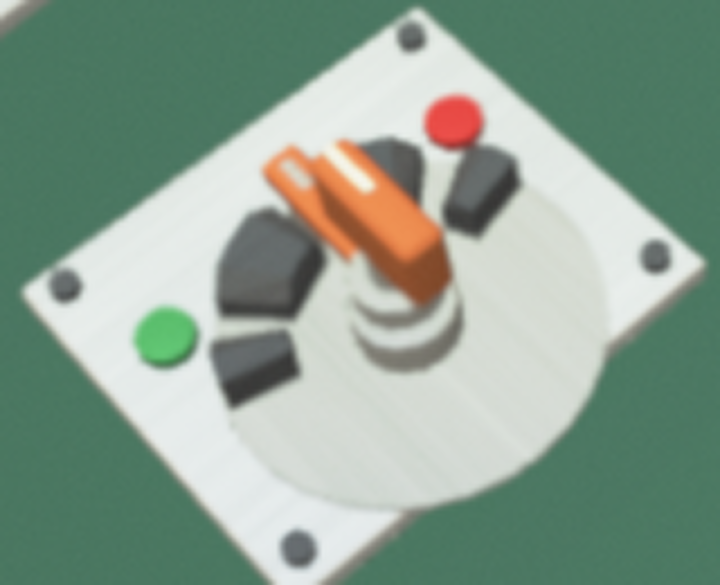

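The enlarged crops show green at scene ≈(413.8,236.0) and side ≈(121.3,304.3), red at (337.8,233.0) and (185.5,256.3). The bar's top centre is at scene ≈(379.6,180.2) and side ≈(169,274.2), with the pointer in the middle notch between the caps.

```bash
cat > m.py <<'E'
from h import *
P={'scene':dict(g=(413.8,236.0),r=(337.8,233.0),b=(379.6,180.2)),'side':dict(g=(121.3,304.3),r=(185.5,256.3),b=(169,274.2))}
A=[]
for n,d in P.items():
    g,r,b=[pix2plane(n,d[k],z)[:2] for k,z in(('g',.02),('r',.02),('b',.099))]
    v=g-r; u=np.array([-v[1],v[0]]); u/=np.linalg.norm(u); m=(g+r)/2
    if u@(b-m)>0: u=-u
    ax=m-u*.088*np.cos(np.radians(50)); print(n,g,r,'sep',np.linalg.norm(v),'bar',b,'axis',ax,'yaw',np.degrees(np.arctan2(u[1],u[0])))
E
python3 m.py; python3 - <<'E'
from h import *
from scipy.spatial.transform import Rotation as R
s=env.get_state();print(R.from_quat(s['eef_rot']).as_matrix().round(4),s['ee_pos'])
# bar corners for yaw
for n,o,sc,c in(('scene',(310,160),5,[(315,53),(355,55),(386,152),(340,152)]),('side',(85,230),4.5,[(345,142),(318,157),(412,265),(443,238)])):
    q=[pix2plane(n,(np.array(p)+.5)/sc-.5+o,.099)[:2] for p in c];print(n,np.round(q,4))
    a=(q[2]+q[3]-q[0]-q[1])/2;print(np.degrees(np.arctan2(a[1],a[0])),np.linalg.norm(a))
E
```

```text
scene [0.65382491 0.25319737] [0.6433386  0.12033066] sep 0.1332798759422372 bar [0.59429632 0.191368  ] axis [0.59219179 0.19121451] yaw -4.5126309131115425
side [0.6500165  0.25809562] [0.63984504 0.12384568] sep 0.13463471666503235 bar [0.58659479 0.19497543] axis [0.58852712 0.19524408] yaw -4.332742636781219
[[-9.657e-01  2.597e-01 -3.000e-04]
 [ 2.597e-01  9.657e-01 -1.200e-03]
 [-0.000e+00 -1.200e-03 -1.000e+00]] [0.16227524 0.60333408 0.30320532]
scene [[0.5653 0.1868]
 [0.5668 0.201 ]
 [0.6208 0.1961]
 [0.6205 0.1806]]
-5.802612849913104 0.05489732487006452
side [[0.6131 0.1868]
 [0.6154 0.1969]
 [0.5603 0.2049]
 [0.5601 0.1912]]
173.42727136201157 0.054415824397771415
```

>>> jog_arm --targets '[{"dp": [-16,-9,3],"rotation": [0,0,0]},{"dp": [-52,-29,8],"rotation": [0,0,-1]},{"dp": [-104,-57,16],"rotation": [0,0,-2]},{"dp": [-156,-86,24],"rotation": [0,0,-3]},{"dp": [-208,-114,32],"rotation": [0,0,-4]},{"dp": [-260,-143,40],"rotation": [0,0,-5]},{"dp": [-312,-171,48],"rotation": [0,0,-6]},{"dp": [-364,-200,56],"rotation": [0,0,-7]},{"dp": [-416,-228,64],"rotation": [0,0,-8]},{"dp": [-468,-257,72],"rotation": [0,0,-9]},{"dp": [-505,-277,78],"rotation": [0,0,-10]},{"dp": [-520,-285,80],"rotation": [0,0,-10.3]},{"dp": [-520,-285,80],"rotation": [0,0,-10.3]},{"dp": [-520,-285,80],"rotation": [0,0,-10.3]},{"dp": [-520,-285,80],"rotation": [0,0,-10.3]}]' --claw 60

```text
time_s: 1.98
ee_pos: [0.5896, 0.1948, 0.2242]
eef_rot: [0.04, 0.999, 0.0, 0.0]
ft_force: [0.3, -0.5, -0.7]
opening: 0.707
finger_force: 0.0
```

```bash
python3 - <<'E'
from h import *
from scipy.spatial.transform import Rotation as R
s=env.get_state();Rm=R.from_quat(s['eef_rot']).as_matrix();print(Rm.round(4),s['ee_pos'],s['qpos'].round(2),s['time_s'])
c=cam('wrist','w0.png');im=c['img'].copy()
def pr(p):
    T=np.linalg.inv(c['T']);return cv2.projectPoints(np.array([p],float),cv2.Rodrigues(T[:3,:3])[0],T[:3,3],c['K'],c['D'])[0][0,0]
y=np.radians(-4.7);a=np.array([np.cos(y),np.sin(y),0]);b=np.array([-a[1],a[0],0]);o=np.array([.590,.193,.099])
pts=[pr(o+i*.028*a+j*.009*b) for i,j in((1,1),(1,-1),(-1,-1),(-1,1))]
print(np.round(pts,1))
im=cv2.resize(im,(800,600),interpolation=2)
for p in pts: cv2.circle(im,tuple(int(v) for v in (p+.5)*1.5625-.5),3,(255,0,255),1)
cv2.imwrite('pics/w1.png',im)
E
```

```text
[[-9.967e-01  8.070e-02  0.000e+00]
 [ 8.070e-02  9.967e-01  9.000e-04]
 [ 0.000e+00  9.000e-04 -1.000e+00]] [0.58963173 0.19483712 0.224222  ] [-0.6   0.38  0.26  1.59 -0.1   1.19  1.17] 1.975
[[265.3 243. ]
 [242.6 242.9]
 [241.7 173.4]
 [266.2 173.4]]
```

View pics/w1.png

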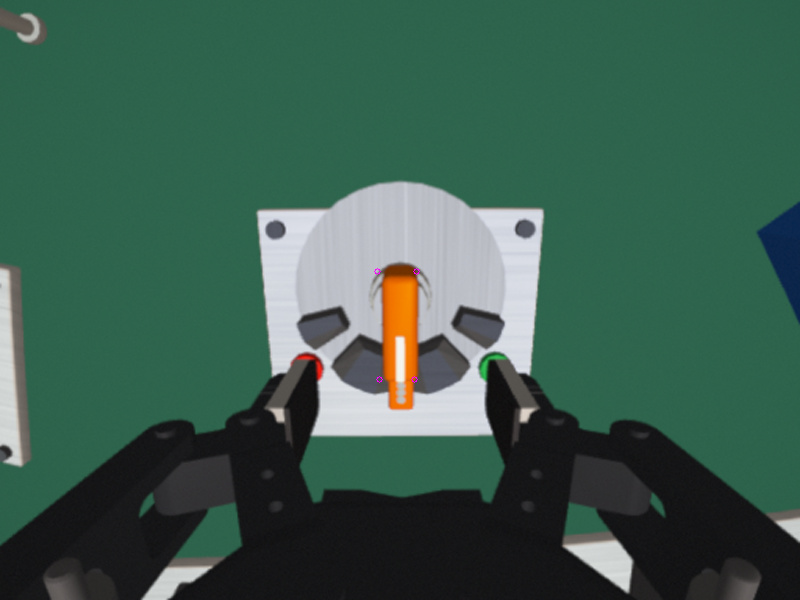

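The wrist picture shows the orange bar centred at about (400,328), lying vertical and midway between the pads (mid ≈402). I'll descend and grip.

>>> jog_arm --targets '[{"dp": [-1,0,20],"rotation": [0,0,0]},{"dp": [-1,0,45],"rotation": [0,0,0]},{"dp": [-1,0,65],"rotation": [0,0,0]},{"dp": [-1,0,80],"rotation": [0,0,0]},{"dp": [-1,0,88],"rotation": [0,0,0]},{"dp": [-1,0,88],"rotation": [0,0,0]},{"dp": [-1,0,88],"rotation": [0,0,0]}]'

```text
time_s: 2.9
ee_pos: [0.5919, 0.1933, 0.1367]
eef_rot: [0.042, 0.999, 0.0, 0.001]
ft_force: [-0.1, -0.1, 0.4]
opening: 0.704
finger_force: 0.0
```

>>> jog_arm --targets '[{"dp": [0,0,0],"rotation": [0,0,0]},{"dp": [0,0,0],"rotation": [0,0,0]},{"dp": [0,0,0],"rotation": [0,0,0]},{"dp": [0,0,0],"rotation": [0,0,0]},{"dp": [0,0,0],"rotation": [0,0,0]},{"dp": [0,0,0],"rotation": [0,0,0]},{"dp": [0,0,0],"rotation": [0,0,0]},{"dp": [0,0,0],"rotation": [0,0,0]}]' --claw 5 --grip_force 80

```text
time_s: 3.9
ee_pos: [0.5917, 0.1936, 0.1364]
eef_rot: [0.041, 0.999, 0.0, 0.0]
ft_force: [-0.3, 1.9, 5.8]
opening: 0.201
finger_force: 78.8
```

>>> jog_arm --targets '[{"dp": [0,0,-5],"rotation": [0,0,0]},{"dp": [0,0,-10],"rotation": [0,0,0]},{"dp": [0,0,-15],"rotation": [0,0,0]},{"dp": [0,0,-20],"rotation": [0,0,0]},{"dp": [0,0,-25],"rotation": [0,0,0]},{"dp": [0,0,-28],"rotation": [0,0,0]},{"dp": [0,0,-28],"rotation": [0,0,0]},{"dp": [0,0,-28],"rotation": [0,0,0]}]'

```text
time_s: 4.9
ee_pos: [0.5913, 0.1935, 0.1623]
eef_rot: [0.041, 0.999, -0.0, -0.0]
ft_force: [7.4, 4.2, -13.8]
opening: 0.195
finger_force: 78.2
```

```bash
python3 - <<'E'
from h import *
s=env.get_state();print(s['ee_pos'],s['ft_force'],s['moment'],s['qpos'].round(2))
a=cam('scene','s1.png')['img'];b=cam('side','d1.png')['img']
cv2.imwrite('pics/c1.png',np.hstack([cv2.resize(a[110:270,310:440],(400,492)),cv2.resize(b[200:360,85:215],(400,492))]))
E
```

```text
[0.59131378 0.19350037 0.16226909] [  7.42138666   4.17793522 -13.84966282] [ 1.03039726 -1.7512808  -0.07044342] [-0.59  0.44  0.25  1.64 -0.12  1.07  1.19]
```

View pics/c1.png

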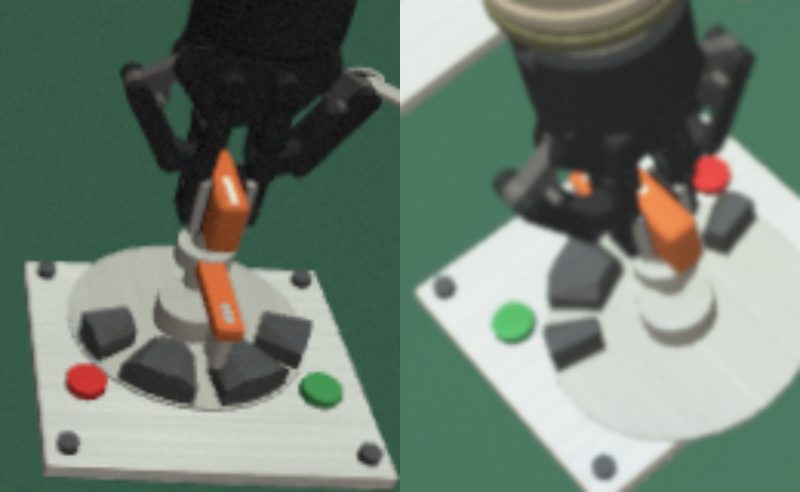

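The pictures show the knob raised with its key above the ring (pointer tip ≈(230,330), green cap (322,390) in the left crop). Force matches about 26 mm of pull. I'll turn it left 50°.

>>> jog_arm --targets '[{"dp": [0,0,-1],"rotation": [0,0,-3]},{"dp": [0,0,-1],"rotation": [0,0,-7]},{"dp": [0,0,-1],"rotation": [0,0,-11]},{"dp": [0,0,-1],"rotation": [0,0,-15]},{"dp": [0,0,-1],"rotation": [0,0,-18]},{"dp": [0,0,-1],"rotation": [0,0,-20]},{"dp": [0,0,-1],"rotation": [0,0,-20]}]'

```text
time_s: 5.88
ee_pos: [0.5913, 0.1937, 0.1632]
eef_rot: [-0.133, 0.991, 0.0, -0.0]
ft_force: [6.2, 5.7, -14.4]
opening: 0.2
finger_force: 78.4
```

```bash
python3 - <<'E'
from h import *
s=env.get_state();print(s['ee_pos'],s['ft_force'],s['moment'],s['eef_rot'],s['qpos'].round(2))
E
```

```text
[0.59130958 0.19366249 0.16319945] [  6.17548838   5.68200168 -14.36252598] [ 1.12596321 -1.69940588 -0.01757311] [-1.33157595e-01  9.91094859e-01  8.76129195e-05 -1.68610990e-04] [-0.54  0.44  0.19  1.64 -0.09  1.08  1.51]
```

>>> jog_arm --targets '[{"dp": [0,0,0],"rotation": [0,0,-3]},{"dp": [0,0,0],"rotation": [0,0,-7]},{"dp": [0,0,0],"rotation": [0,0,-11]},{"dp": [0,0,0],"rotation": [0,0,-15]},{"dp": [0,0,0],"rotation": [0,0,-19]},{"dp": [0,0,0],"rotation": [0,0,-23]},{"dp": [0,0,0],"rotation": [0,0,-27]},{"dp": [0,0,0],"rotation": [0,0,-29]},{"dp": [0,0,0],"rotation": [0,0,-30]},{"dp": [0,0,0],"rotation": [0,0,-30]},{"dp": [0,0,0],"rotation": [0,0,-30]}]'

```text
time_s: 7.25
ee_pos: [0.5912, 0.1939, 0.1632]
eef_rot: [-0.385, 0.923, 0.0, -0.0]
ft_force: [5.3, 6.0, -14.2]
opening: 0.2
finger_force: 78.4
```

```bash
python3 - <<'E'
from h import *
s=env.get_state();q=s['eef_rot'];print(s['ee_pos'],s['ft_force'],s['moment'],-2*np.degrees(np.arctan2(q[0],q[1])),s['qpos'].round(2))
a=cam('scene','s2.png')['img'];b=cam('side','d2.png')['img']
cv2.imwrite('pics/c2.png',np.hstack([cv2.resize(a[110:270,310:440],(400,492)),cv2.resize(b[200:360,85:215],(400,492))]))
E
```

```text
[0.59120005 0.19391272 0.16315679] [  5.34452884   6.01770502 -14.17742206] [ 1.33421156 -1.73123868  0.03784268] 45.289340569739814 [-0.46  0.43  0.09  1.63 -0.05  1.08  2.  ]
```

View pics/c2.png

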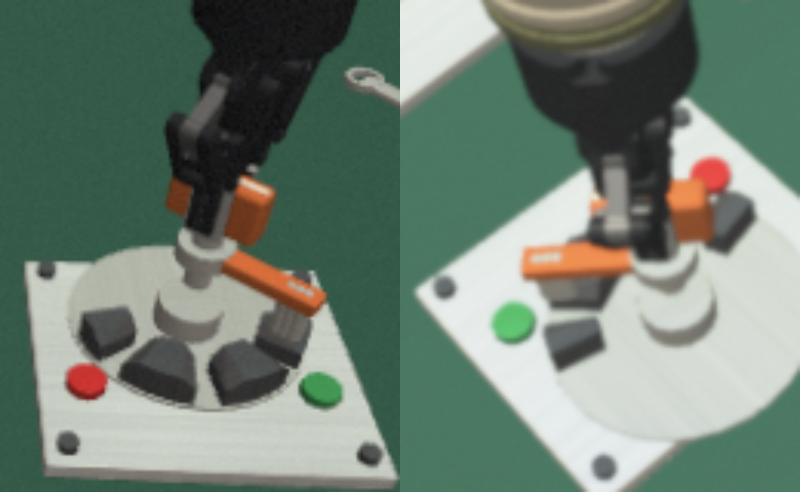

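The pointer now faces the green cap: tip ≈(315,300) and cap (322,390) in the left crop, yaw 45.3° as wanted. I'll lower it into the notch, release, and let the spring seat it.

>>> jog_arm --targets '[{"dp": [0,0,5],"rotation": [0,0,0]},{"dp": [0,0,10],"rotation": [0,0,0]},{"dp": [0,0,15],"rotation": [0,0,0]},{"dp": [0,0,20],"rotation": [0,0,0]},{"dp": [0,0,25],"rotation": [0,0,0]},{"dp": [0,0,26],"rotation": [0,0,0]},{"dp": [0,0,26],"rotation": [0,0,0]},{"dp": [0,0,26],"rotation": [0,0,0]}]'

```text
time_s: 8.35
ee_pos: [0.5913, 0.194, 0.138]
eef_rot: [-0.385, 0.923, 0.0, 0.0]
ft_force: [4.0, 4.9, -8.7]
opening: 0.199
finger_force: 79.4
```

>>> jog_arm --targets '[{"dp": [0,0,0],"rotation": [0,0,0]},{"dp": [0,0,0],"rotation": [0,0,0]},{"dp": [0,0,0],"rotation": [0,0,0]},{"dp": [0,0,0],"rotation": [0,0,0]},{"dp": [0,0,0],"rotation": [0,0,0]},{"dp": [0,0,0],"rotation": [0,0,0]},{"dp": [0,0,0],"rotation": [0,0,0]}]' --claw 60

```text
time_s: 9.22
ee_pos: [0.5915, 0.1932, 0.1389]
eef_rot: [-0.385, 0.923, 0.0, -0.0]
ft_force: [0.7, 0.4, 0.7]
opening: 0.699
finger_force: 0.0
```

>>> jog_arm --targets '[{"dp": [0,0,-10],"rotation": [0,0,0]},{"dp": [0,0,-30],"rotation": [0,0,0]},{"dp": [0,0,-60],"rotation": [0,0,0]},{"dp": [0,0,-90],"rotation": [0,0,0]},{"dp": [0,0,-120],"rotation": [0,0,0]},{"dp": [0,0,-140],"rotation": [0,0,0]},{"dp": [0,0,-150],"rotation": [0,0,0]},{"dp": [0,0,-150],"rotation": [0,0,0]},{"dp": [0,0,-150],"rotation": [0,0,0]}]'

```text
time_s: 10.35
ee_pos: [0.5911, 0.1931, 0.2881]
eef_rot: [-0.385, 0.923, 0.0, -0.001]
ft_force: [0.2, -0.5, -0.4]
opening: 0.705
finger_force: 0.0
```

```bash
python3 - <<'E'
from h import *
s=env.get_state();print(s['ee_pos'],s['ft_force'],s['time_s'])
a=cam('scene','s3.png')['img'];b=cam('side','d3.png')['img']
cv2.imwrite('pics/c3.png',np.hstack([cv2.resize(a[150:270,310:440],(400,369)),cv2.resize(b[230:350,85:215],(400,369))]))
E
```

```text
[0.59114699 0.19305679 0.28810247] [ 0.23671829 -0.53297735 -0.35648714] 10.35
```

View pics/c3.png

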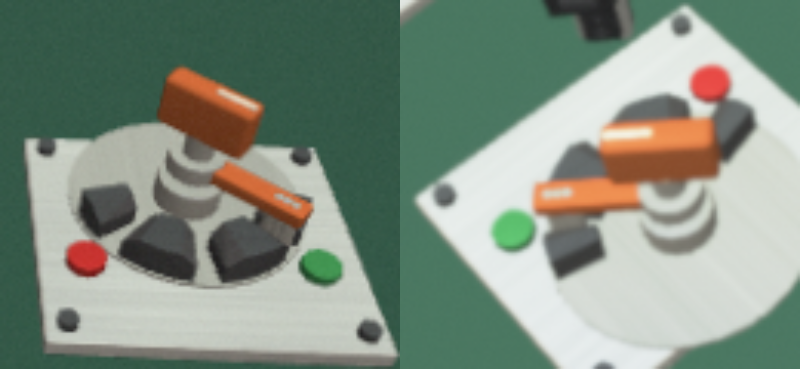

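The knob looks seated: the pointer is toward green, with its tip at about (308,213) in the left crop. I'll check height numerically against the down-state geometry.

```bash
python3 - <<'E'
from h import *
from scipy.optimize import least_squares
obs={}
for n,f in(('scene','s'),('side','d')):
    c=np.load('pics/'+n+'.npz');T=np.linalg.inv(c['T']);rv=cv2.Rodrigues(T[:3,:3])[0]
    def mask(k):
        h=cv2.cvtColor(cv2.imread(f'pics/{f}{k}.png'),cv2.COLOR_BGR2HSV).astype(int)
        m=(h[...,0]>=5)&(h[...,0]<16)&(h[...,1]>150)&(h[...,2]>70);m[:150]=0;m[:,:(300 if n=='scene' else 0)]=0
        if n=='side': m[:,240:]=0
        m[:230]&=(n=='scene')
        return m
    def box(y,x0,x1,w,z0,z1):
        P=np.array([[x,s*w/2,z] for x in(x0,x1) for s in(1,-1) for z in(z0,z1)]);cy,sy=np.cos(y),np.sin(y)
        P[:,:2]=P[:,:2]@np.array([[cy,sy],[-sy,cy]]);return P+[.5915,.194,0]
    for k,yd in((0,-4.6),(3,45.4)):
        M=mask(k);best=[]
        for l in np.arange(-.004,.032,.002):
            I=np.zeros((384*4,512*4),'uint8')
            for b in(box(np.radians(yd),-.028,.028,.018,.065+l,.099+l),box(np.radians(yd),.02,.071,.016,.042+l,.05+l)):
                p=cv2.projectPoints(b,rv,T[:3,3],c['K'],c['D'])[0][:,0]*4+2
                cv2.fillConvexPoly(I,cv2.convexHull(p.round().astype(np.int32)),255)
            m=cv2.resize(I,(512,384),interpolation=cv2.INTER_AREA)>127
            best.append(((m&M).sum()/(m|M).sum(),l))
        print(n,k,sorted(best)[::-1][:3])
E
```

```text
scene 0 [(np.float64(0.6786570743405276), np.float64(-0.002)), (np.float64(0.6737841043890866), np.float64(0.0)), (np.float64(0.6615925058548009), np.float64(0.002))]
scene 3 [(np.float64(0.7276084949215144), np.float64(0.0)), (np.float64(0.7226345083487941), np.float64(-0.002)), (np.float64(0.699909338168631), np.float64(0.002))]
side 0 [(np.float64(0.6189931350114416), np.float64(-0.004)), (np.float64(0.6182857142857143), np.float64(0.0)), (np.float64(0.6106094808126411), np.float64(-0.002))]
side 3 [(np.float64(0.6606851549755302), np.float64(-0.004)), (np.float64(0.6526994359387591), np.float64(-0.002)), (np.float64(0.6490384615384616), np.float64(0.0))]
```

Height matches the fully-down state in both views, and the gripper is clear.

```bash
python3 -c "
from workcell import env
print(env.job_done())"
```

```text
the job is handed in; nothing more can be done
None
```

The orange selector is fully down in the green notch, with its height matching the starting down position in both camera views. The gripper had let go and was well clear, the black selector was not touched, and I handed the job in at about 10 s; the judge gave no verdict.

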